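# Hang the draining holder on its keyhole studs

### The job

Pick up the steel draining holder from the bench and hang it back on its stand: with a light push, press its back plate over the two studs so that both stud heads pass through the round ends of the keyholes, then slide it down until it sits fully home and the little spring plunger has snapped out above its top edge, and let go. Feel for the studs, whose exact height is not known, and never force the holder against the stand. Leave everything else on the bench where it is.

Things in the scene. Friction and masses are not known exactly. Their poses are not given: they have to be found in the camera images.
- holder: steel draining holder for forceps, loose, 0.16 to 0.26 kg, stands upright on the bench. Origin: mid-width at the bottom of its back plate's rear face; x points out of the rear face (towards the stand once hung), z up. Back plate 110 wide (y), 88 high, 4 mm thick (x -4 to 0). In front an open cup: 48 wide (y -24 to 24), 62 deep (x -66 to -4), 100 mm high, 3 mm walls
- cup_grip (a point): where to grip the holder from above, fingers on the outside of the cup's two side walls (48 mm apart along the holder's y): middle of the cup, 35 mm in front of the plate's rear face, 85 mm above the holder's bottom, 15 mm below the cup's rim
- round_ends (a point): on the holder's rear face, midway between the round ends of its two keyholes, 46 mm above its bottom. The keyholes go through the plate at y = -36 and +36 mm; round end 23 mm across, centred at this height; above it a slot 11 mm wide whose rounded top is 26 mm above this height
- stand: fixed stand: white drip tray 135 x 210 x 18 mm (x -95 to 40 mm) with two slotted aluminium uprights, 190 mm high at y = -70 and +70 mm, carrying an upright rigid steel hanger plate 176 wide, 98 mm high. Origin: on the bench below the middle of the hanger plate's front face, which is the plane x = 0 and looks along -x; z up. The holder hangs with its x, y, z along the stand's
- studs_about (a point): on the hanger plate's front face, midway between its two studs (y = -36 and +36 mm), 145 mm above the bench. The plate was clamped by hand: the studs are level but anywhere within 15 mm above or below this point; find them by feel or sight. Shank 8 mm diameter, 6 long; head 18 mm diameter, 7 thick; its face stands 13 mm off the plate. Home, the holder's bottom is 68 mm below the stud centres
- plunger (a joint): round-nosed spring plunger, 9 mm diameter, in the hanger plate midway between the studs and 26 mm above them. 0 = out, standing 4.5 mm off the front face; pressed in the value grows to 0.0045 m (4 N to start, 8 N flush). The holder's plate presses it in while the stud heads are through the round ends; when the holder is home, 22 mm lower, it snaps out over the plate's top edge
- staining_jar: capped staining jar, 57 mm diameter, 99 mm high, loose; origin under its middle
- petri_dish: lidded petri dish, 90 mm diameter, 16 mm high, loose; origin under its middle
- immersion_oil: small dropper bottle, 25 mm diameter, 80 mm high, loose; origin under its middle
- timer: square lab timer, 66 x 66 x 18 mm, loose; origin under its middle
Not all that is in view belongs to the job. Several things look just like the stand: the one meant starts farthest to the robot's right.

How it is judged:
By the outcome, as a careful person would: the job done as asked, in the order asked, and still so for the second after the job is handed in, with the robot touching nothing.
It also fails if it takes over 70 s, if anything falls off the work surface, if the arm or the gripper's body presses on something with over 40 N, if the wrist force passes 120 N, or if a joint passes its speed limit or range.

### The arm

A 6-joint arm with a two-finger parallel gripper is mounted at the origin on a cart in front of the work surface, level with it; the furniture and walls round the work are solid. World frame = base frame: x ahead of the robot, y to its left, z up, the work surface at z = 0. Lengths are in mm, angles in degrees, forces in N, time in s.
With the tool pointing down it reaches from about 425 to 950 mm from the base axis. Payload 3.5 kg.
Tool frame: the origin (TCP) lies midway between the tips of the shut fingers; the grasp point (between the pads) lies 19 mm behind it (grip_depth is the distance from the TCP to the grasp point, in mm); z points along the fingers, y is the line along which they close (so a half turn about z gives the same grasp; the last joint's range is limited). The gripper opens to 85 mm and grips with 20 to 120 N. Pads are 22 mm wide; open, the fingers measure 114 mm over their backs; the gripper's body (76 mm by 85 mm) begins 54 mm behind the grasp point. The pads swing forward as they close: fully open they stand 13 mm farther back than shut.
Start: joints at [-8.594, 16.404, 90.338, -0, 73.258, -8.594], TCP at [674.986, 0.032, 231.325] pointing down, gripper open.
Joint ranges: [-158.93, 158.93], [-51.34, 127.21], [12.03, 142.37], [-87.48, 267.48], [13.55, 161.25], [-162.69, 162.69]. Speed limits (degrees/s): [159.86, 159.86, 180, 180, 180, 180].

### API

Orientations are given as a 3x3 rotation matrix whose columns are the frame's x, y, z axes.
In Python, from workcell import * gives the robot as it stands.
- The arm moves only by the tool carry_out, never from a script. Its argument "series" is a list of rows, each an object of numbers: "gripper": the finger opening in mm, from 0 to 85.4; "x", "y", "z": the shift along the tool's x, y, z in mm; "rx", "ry", "rz": the turn, a rotation vector about the tool's x, y, z in rad. A call has 1 to 8 rows; each row is the pose to reach, as a shift and turn from the pose commanded when the call began, along the tool's axes at that moment; what a row does not reach only later rows make up. A row lasts 1/12 s, in which the tool goes at most 41.7 mm and 7.16 degrees, less where a joint would pass 70% of its speed; a pose out of reach is approached as far as the arm can. A call with a gripper value outside its range is refused whole. The fingers move at their own pace and stop on an object; "grip_force" is the grip in N (left out, the last holds). Time passes only in rows, so rows that repeat a pose let the fingers close. It gives the time, the measured TCP pose, the force, the opening and the grip force at its end, in the units of the state.
- read_state(): the state, without advancing time (a new reading comes with each control period).
- snapshot(name): name is "scene" or "side" or "wrist"; returns a dict with "pixels" (400x640x3 uint8, blue, green, red), "fx", "fy", "cx", "cy" (pixels), "k1" (the pictures are not rectified: a ray, as slopes to the right and down, at radius r is drawn at 1 + k1 r^2 times it, then the intrinsics apply), "R" (3x3) and "t" (3): a world point X has camera coordinates R X + t. Camera axes: x right, y down, z forward; pixel columns grow to the right and rows downward; lengths in mm; the calibration is good to about 2 mm. A picture is of the moment at which its call begins. There is no depth.
- hand_in(): hands the job in; it is judged then, once.
The state is a dict: "t": time; "joint_positions": joint angles; "joint_velocities": joint speeds; "effort": joint torques, N m; "ee_pos": TCP position; "orientation": TCP orientation; "wrist_force": force on the tool from outside, world axes, zero at the start; "ft_torque": the same for the moment, N m; "grip_width": finger opening in mm; "finger_force": force on a finger pad.
Only numpy, scipy, OpenCV 4.12 (cv2) and the standard library are available. Lean on these libraries where they do the work, as an engineer would, in place of code of your own. Each camera call takes 0.05 s, during which the arm holds its last target. There are 200 camera calls.

## Working session

There is one attempt and no reset: what is moved stays moved. The work goes in short steps, Python scripts to look and compute and a tool call to move; the robot and the scene stay as the last step left them, time stands still between calls to the robot, and variables do not carry over. Pictures are saved under pics/ and viewed, at most 10 in all, crops included, and the job is handed in when it is done.

Besides the shell and the picture viewer there is one more tool, called after ">>>" as name([rows], argument=value, ...), one row to a line, values as JSON. carry_out: Moves the arm, as the interface text tells. Its arguments: {"type":"object","properties":{"series":{"type":"array"},"grip_force":{"type":"number"}},"required":["series"]}

```bash
ls; mkdir -p pics
cat > h.py <<'E'
from workcell import *
import numpy as np, cv2
def ray(s,u,v):
    d=np.array([(u-s['cx'])/s['fx'],(v-s['cy'])/s['fy']]); p=d.copy()
    for _ in range(20): p=d/(1+s['k1']*(p@p))
    R=np.array(s['R']);t=np.array(s['t'])
    return -R.T@t, R.T@np.array([p[0],p[1],1.])
def onz(s,u,v,z):
    o,d=ray(s,u,v); return o+d*(z-o[2])/d[2]
def proj(s,X):
    c=np.array(s['R'])@np.array(X,float)+np.array(s['t']); p=c[:2]/c[2]; p=p*(1+s['k1']*(p@p))
    return np.array([p[0]*s['fx']+s['cx'],p[1]*s['fy']+s['cy']])
def tri(s1,p1,s2,p2):
    o1,d1=ray(s1,*p1);o2,d2=ray(s2,*p2)
    A=np.c_[d1,-d2];k=np.linalg.lstsq(A,o2-o1,rcond=None)[0]
    a=o1+d1*k[0];b=o2+d2*k[1]
    return (a+b)/2,np.linalg.norm(a-b)
E
python3 - <<'E'
from h import *
import pickle
for n in ('scene','side','wrist'):
    s=snapshot(n); cv2.imwrite(f'pics/{n}0.png',s['pixels']); pickle.dump(s,open(n+'0.pkl','wb'))
    R=np.array(s['R']);print(n,-R.T@np.array(s['t']),R[2],s['fx'],s['k1'])
print(read_state())
E
```

```text
pics
scene [-476.45159442  928.58163026 1093.60269186] [ 0.62882205 -0.45832089 -0.62811209] 395.43927751328886 -0.10035486762365477
side [ 254.99785802 -859.66872641  545.26551487] [ 0.20215477  0.91560306 -0.3475694 ] 369.15904314222087 -0.03516043336565226
wrist [673.36925927  75.23040857 372.69956984] [-0.00336835 -0.29814672 -0.95451411] 329.2718044174906 -0.05225294114869604
{'t': 0.15, 'joint_positions': array([-8.59130192e+00,  1.64425519e+01,  9.04013672e+01, -2.16364397e-03,
        7.32560814e+01, -8.59518926e+00]), 'joint_velocities': array([ 0.06867233, -0.07023154, -0.36014359, -0.08296932, -0.05242601,
        0.03050534]), 'effort': array([ 7.91554030e-04, -4.06602967e+01, -2.93140125e+01, -8.94972595e-05,
        3.96185191e-03, -2.97825103e-06]), 'ee_pos': array([6.74515062e+02, 1.29848559e-01, 2.30276484e+02]), 'orientation': array([[-7.85628220e-05,  9.99998498e-01, -1.73115578e-03],
       [ 9.99999972e-01,  7.89523996e-05,  2.24971866e-04],
       [ 2.25108207e-04, -1.73113805e-03, -9.99998476e-01]]), 'wrist_force': array([-0.85678776, -0.0432635 , -0.27458227]), 'ft_torque': array([-0.00481562,  0.02374594,  0.00375494]), 'finger_force': 0.0, 'grip_width': 85.30910147037726}
```

View pics/scene0.png

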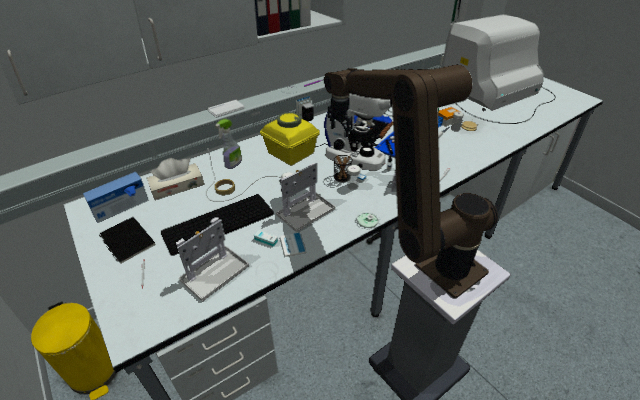

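View pics/side0.png

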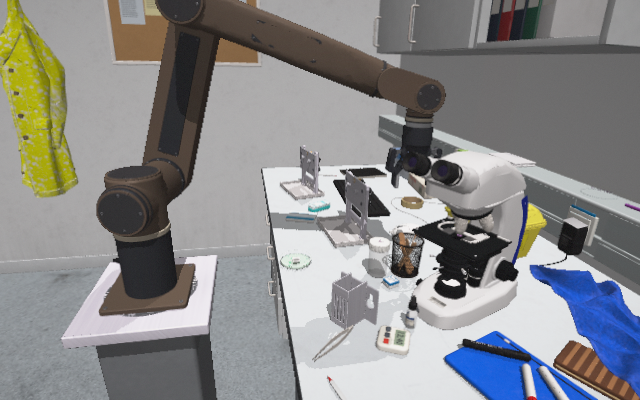

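The scene view shows two stand-like objects: scene (215,260) and (305,200), which are side (303,175) and (347,215). The second of each pair is farther to the robot's right (-y), so it is the target. The holder is at side (352,300), with the jar, dish, oil bottle and timer around it. I'll check the choice in one close crop.

Run:
```python
from h import *
import pickle
s=pickle.load(open('side0.pkl','rb'))
c=s['pixels'][165:365,270:430]
a=cv2.resize(c,(480,600),interpolation=cv2.INTER_CUBIC)
cv2.imwrite('pics/crop1.png',a)
g=pickle.load(open('scene0.pkl','rb'))
for nm,q,pts in(('side',s,[(303,195),(347,235),(350,318),(294,262),(393,342),(411,325),(379,262)]),('scene',g,[(215,280),(307,213),(368,220)])):
  for p in pts: print(nm,p,onz(q,*p,0).round())
```

```text
side (303, 195) [481. 639.   0.]
side (347, 235) [569. 225.   0.]
side (350, 318) [ 464. -196.    0.]
side (294, 262) [370.  75.   0.]
side (393, 342) [ 533. -287.    0.]
side (411, 325) [ 593. -244.    0.]
side (379, 262) [615.  35.   0.]
scene (215, 280) [450. 713.   0.]
scene (307, 213) [553. 251.   0.]
scene (368, 220) [372.  74.   0.]
```

View pics/crop1.png

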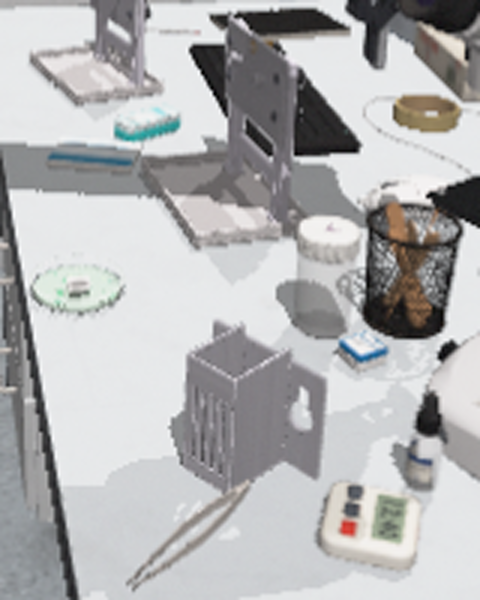

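View pics/wrist0.png

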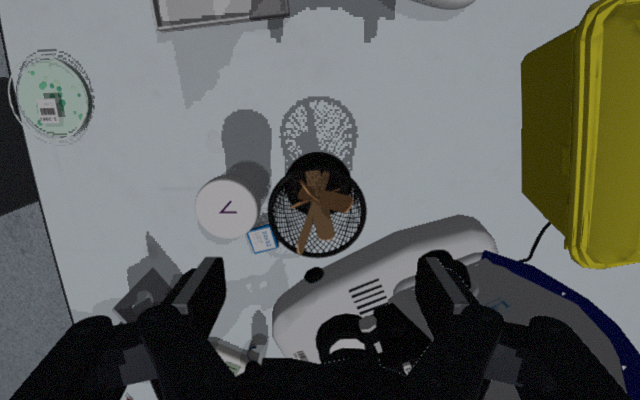

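The crop confirms the target: the front stand, with its tray in front and a hanger plate with studs. The holder stands with its cup towards the camera-left and the keyhole plate to the right. The wrist view shows the jar at (228,208) and the target's tray at the top (220,10). Next I'll move above the holder, going first in -x to clear the microscope.

>>> carry_out([
  {"y": -40},
  {"y": -80},
  {"y": -120},
  {"y": -160},
  {"y": -195},
  {"y": -195, "x": -40},
  {"y": -195, "x": -80},
  {"y": -195, "x": -120},
])

```text
validation failed for argument at $.se...
```

>>> carry_out([
  {"x": -40},
  {"x": -80},
  {"x": -110},
  {"x": -110},
  {"x": -110},
])

```text
validation failed for argument at $.se...
```

Run:
```python
from h import *
import pickle
s=snapshot('wrist'); cv2.imwrite('pics/wrist1.png',s['pixels']); pickle.dump(s,open('wrist1.pkl','wb'))
q=snapshot('side'); cv2.imwrite('pics/side1.png',q['pixels']); pickle.dump(q,open('side1.pkl','wb'))
q=snapshot('scene'); pickle.dump(q,open('scene1.pkl','wb'))
r=read_state();print(r['t'],r['ee_pos'],r['orientation'].round(3),r['joint_positions'].round(1))
```

```text
0.3 [6.74781929e+02 7.84038548e-02 2.30835975e+02] [[ 0.     1.    -0.001]
 [ 1.    -0.     0.   ]
 [ 0.    -0.001 -1.   ]] [-8.6 16.4 90.4  0.  73.3 -8.6]
```

View pics/wrist1.png

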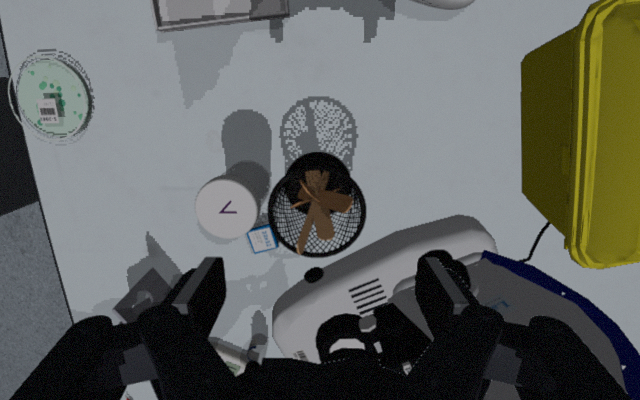

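The move was refused and the picture is unchanged. The rows may need all their keys.

>>> carry_out([
  {"gripper": 85, "x": 0, "y": -40, "z": 0, "rx": 0, "ry": 0, "rz": 0},
  {"gripper": 85, "x": 0, "y": -80, "z": 0, "rx": 0, "ry": 0, "rz": 0},
  {"gripper": 85, "x": 0, "y": -120, "z": 0, "rx": 0, "ry": 0, "rz": 0},
  {"gripper": 85, "x": 0, "y": -160, "z": 0, "rx": 0, "ry": 0, "rz": 0},
  {"gripper": 85, "x": 0, "y": -195, "z": 0, "rx": 0, "ry": 0, "rz": 0},
  {"gripper": 85, "x": -40, "y": -195, "z": 0, "rx": 0, "ry": 0, "rz": 0},
  {"gripper": 85, "x": -80, "y": -195, "z": 0, "rx": 0, "ry": 0, "rz": 0},
  {"gripper": 85, "x": -120, "y": -195, "z": 0, "rx": 0, "ry": 0, "rz": 0},
])

```text
t: 0.97
ee_pos: [479.2, -120.5, 231.8]
orientation: [[-0.002, 1.0, 0.001], [1.0, 0.002, -0.001], [-0.001, 0.001, -1.0]]
wrist_force: [0.1, 0.3, 0.2]
grip_width: 85.1
finger_force: 0.0
```

>>> carry_out([
  {"gripper": 85, "x": -40, "y": 0, "z": 0, "rx": 0, "ry": 0, "rz": 0},
  {"gripper": 85, "x": -80, "y": 0, "z": 0, "rx": 0, "ry": 0, "rz": 0},
  {"gripper": 85, "x": -120, "y": 0, "z": 0, "rx": 0, "ry": 0, "rz": 0},
  {"gripper": 85, "x": -120, "y": 0, "z": 0, "rx": 0, "ry": 0, "rz": 0},
  {"gripper": 85, "x": -120, "y": 0, "z": 0, "rx": 0, "ry": 0, "rz": 0},
])

```text
t: 1.38
ee_pos: [479.6, -241.9, 231.2]
orientation: [[0.004, 1.0, -0.0], [1.0, -0.004, 0.0], [0.0, -0.0, -1.0]]
wrist_force: [0.7, 0.7, -0.2]
grip_width: 85.0
finger_force: 0.0
```

Run:
```python
from h import *
import pickle
for n in ('wrist','side','scene'):
    s=snapshot(n); cv2.imwrite(f'pics/{n}2.png',s['pixels']); pickle.dump(s,open(n+'2.pkl','wb'))
r=read_state();print(r['t'],r['ee_pos'],r['joint_positions'].round(1))
```

```text
1.5333 [ 479.91518555 -239.00826032  231.12913111] [-37.3  -1.2 109.8   0.   71.4 -37.4]
```

View pics/wrist2.png

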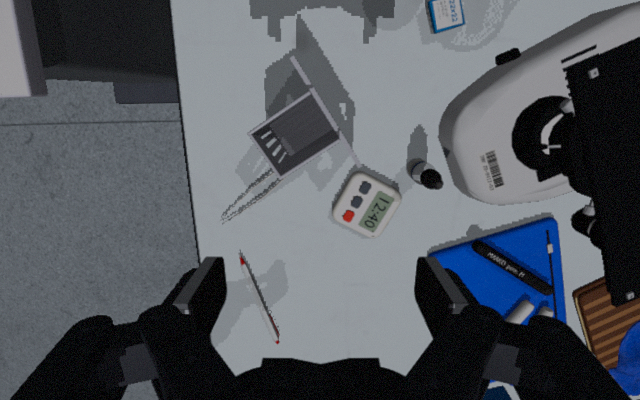

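The wrist view shows the cup rim corners at about (250,131), (318,92), (340,137) and (280,176). The plate's top edge runs from (292,57) to (360,165). The timer is at (366,203) and the oil bottle at (430,178).

Run:
```python
from h import *
import pickle
s=pickle.load(open('wrist2.pkl','rb'))
P=[onz(s,*p,100) for p in [(248,131),(317,90),(341,137),(281,177)]]
for i in range(4): print(P[i].round(1),np.linalg.norm(P[i]-P[(i+1)%4]).round(1))
a=onz(s,292,56,88);b=onz(s,361,165,88);d=(a-b)[:2];print(a.round(1),b.round(1),np.linalg.norm(d))
print('yaw',np.degrees(np.arctan2(d[1],d[0]))-90)
for i,j in((0,1),(3,2)):
  d=P[j]-P[i];print(np.degrees(np.arctan2(d[1],d[0])))
d=P[0]-P[3];print(np.degrees(np.arctan2(d[1],d[0]))-90); print(np.mean(P,0))
c=s['pixels'][40:190,210:380]; cv2.imwrite('pics/crop2.png',cv2.resize(c,(680,600),interpolation=cv2.INTER_CUBIC))
```

```text
[ 418.7 -194.1  100. ] 65.3
[ 475.7 -162.2  100. ] 42.0
[ 495.2 -199.4  100. ] 61.0
[ 444.4 -233.2  100. ] 46.8
[ 455.5 -135.5   88. ] [ 514.  -225.4   88. ] 107.32249629901153
yaw 33.03253864418038
29.249825871236858
33.59332237591853
33.43140802785044
[ 458.48764297 -197.24796021  100.        ]
```

View pics/crop2.png

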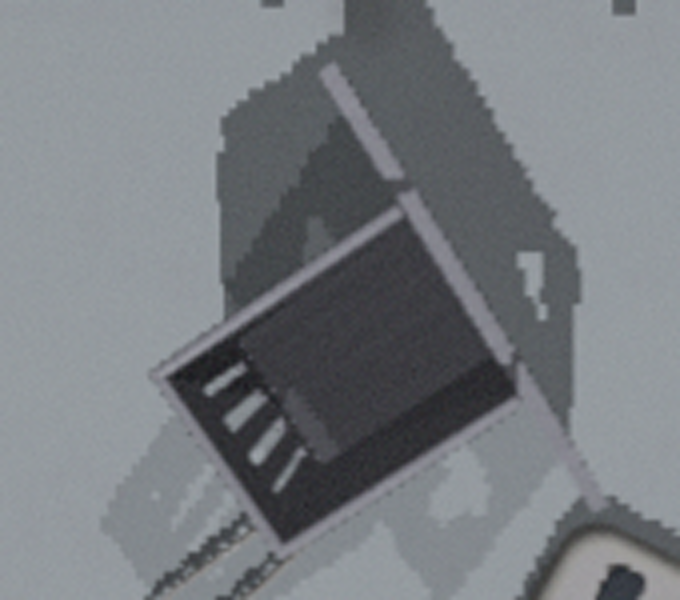

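The crop gives finer corners in full-image pixels: front wall (247.5,133.7) to (280.7,179.2), plate rear top edge (293.7,56.2) to (361.7,164.2). I'll use these to compute the pose and the move.

Run:
```python
from h import *
import pickle
s=pickle.load(open('wrist2.pkl','rb'))
f=[onz(s,210+a/4,40+b/4,100) for a,b in((150,375),(283,557))]
k=[onz(s,210+a/4,40+b/4,100) for a,b in((412,188),(519,357))]
r=[onz(s,210+a/4,40+b/4,88) for a,b in((335,63),(607,497))]
w=[onz(s,210+a/4,40+b/4,100) for a,b in((283,557),(520,402))]
w2=[onz(s,210+a/4,40+b/4,100) for a,b in((150,375),(393,205))]
for n,q in(('front',f),('back100',k),('rear88',r),('sideR',w),('sideL',w2)):
  d=q[1]-q[0];print(n,np.linalg.norm(d).round(1),np.degrees(np.arctan2(d[1],d[0])).round(1),((q[0]+q[1])/2).round(1))
yaw=np.radians(33.2);X=np.array([np.cos(yaw),np.sin(yaw)])
for q,o in((f,66),(r,0),(k,0)): print((((q[0]+q[1])/2)[:2]+(o-35)*X).round(1))
st=read_state();print(st['ee_pos'])
```

```text
front 46.7 -56.1 [ 431.1 -215.8  100. ]
back100 39.6 -56.9 [ 483.3 -176.5  100. ]
rear88 106.5 -57.2 [ 485.7 -180.    88. ]
sideR 60.1 33.1 [ 469.3 -218.7  100. ]
sideL 60.5 33.3 [ 443.4 -179.8  100. ]
[ 457.1 -198.8]
[ 456.5 -199.2]
[ 454.  -195.7]
[ 479.91518555 -239.00826032  231.12913111]
```

>>> carry_out([
  {"gripper": 85, "x": 5, "y": -3, "z": 10, "rx": 0, "ry": 0, "rz": 0.12},
  {"gripper": 85, "x": 10, "y": -6, "z": 20, "rx": 0, "ry": 0, "rz": 0.245},
  {"gripper": 85, "x": 15, "y": -9, "z": 30, "rx": 0, "ry": 0, "rz": 0.37},
  {"gripper": 85, "x": 20, "y": -12, "z": 40, "rx": 0, "ry": 0, "rz": 0.495},
  {"gripper": 85, "x": 25, "y": -15, "z": 50, "rx": 0, "ry": 0, "rz": 0.62},
  {"gripper": 85, "x": 30, "y": -18, "z": 60, "rx": 0, "ry": 0, "rz": 0.745},
  {"gripper": 85, "x": 36, "y": -21, "z": 70, "rx": 0, "ry": 0, "rz": 0.87},
  {"gripper": 85, "x": 40, "y": -23, "z": 80, "rx": 0, "ry": 0, "rz": 0.99},
])

```text
t: 2.2
ee_pos: [456.9, -197.8, 150.9]
orientation: [[0.838, 0.546, 0.0], [0.546, -0.838, 0.0], [0.0, -0.0, -1.0]]
wrist_force: [-0.3, 0.2, -0.8]
grip_width: 84.9
finger_force: 0.0
```

>>> carry_out([
  {"gripper": 85, "x": 0, "y": 0, "z": 0, "rx": 0, "ry": 0, "rz": 0},
  {"gripper": 85, "x": 0, "y": 0, "z": 0, "rx": 0, "ry": 0, "rz": 0},
])

```text
t: 2.37
ee_pos: [456.8, -198.5, 151.0]
orientation: [[0.833, 0.553, -0.001], [0.553, -0.833, 0.001], [-0.0, -0.001, -1.0]]
wrist_force: [-0.5, -0.1, -0.2]
grip_width: 84.5
finger_force: 0.0
```

Run:
```python
from h import *
import pickle
s=snapshot('wrist'); cv2.imwrite('pics/wrist3.png',s['pixels']); pickle.dump(s,open('wrist3.pkl','wb'))
r=read_state();print(r['t'],r['ee_pos'],r['orientation'].round(3),r['joint_positions'].round(1))
a=pickle.load(open('side2.pkl','rb'))['pixels'][140:265,295:395]
b=pickle.load(open('scene2.pkl','rb'))['pixels'][155:235,265:345]
im=np.zeros((600,800,3),np.uint8)
im[:500,:400]=cv2.resize(a,(400,500),interpolation=cv2.INTER_CUBIC)
im[:400,400:]=cv2.resize(b,(400,400),interpolation=cv2.INTER_CUBIC)
cv2.imwrite('pics/stand.png',im)
```

```text
2.4167 [ 457.38042931 -199.20375173  151.84007878] [[ 0.833  0.553  0.001]
 [ 0.553 -0.833 -0.   ]
 [ 0.     0.001 -1.   ]] [-35.2  -1.3 118.8  -0.   62.5  21.3]
```

View pics/stand.png

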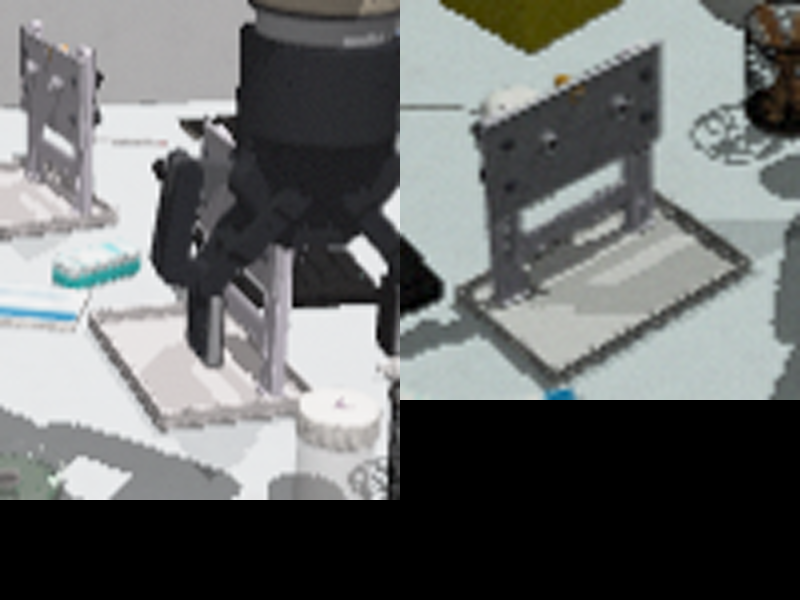

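The scene half of the crop shows the two stud heads at scene (295,183.6) and (309.6,176), with the plunger near (300.4,173). The tray corners are at (276.6,214), (296.4,231) and (335,207.4). I'll compute the stand pose from these.

Run:
```python
from h import *
import pickle
g=pickle.load(open('scene2.pkl','rb'));s=pickle.load(open('side0.pkl','rb'))
T=[onz(g,*p,18) for p in((276.6,213.5),(296.4,230.5),(335,207))]
S=[onz(s,*p,18) for p in((317.7,220),(336,245.5),(365,243))]
for q in(T,S):
  print([x.round() for x in q])
  for i in(0,1):
    d=q[i+1]-q[i];print(np.linalg.norm(d).round(),np.degrees(np.arctan2(d[1],d[0])).round(1))
c=(T[1]+T[2]+S[0]+S[1])/4; print(c)  # middle of front edge
d=T[1]-T[2]; 
for yaw in(-2,0,5,10):
  X=np.array([np.cos(np.radians(yaw)),np.sin(np.radians(yaw)),0])
  o=c+95*X;
  for p in((295,183.6),(309.6,176),(300.4,173)):
    a,v=ray(g,*p);k=((o-13*X-a)@X)/(v@X);print(yaw,(a+v*k).round(1),end=' ')
  print()
```

```text
[array([606., 365.,  18.]), array([476., 354.,  18.]), array([499., 146.,  18.])]
131.0 -175.1
209.0 -83.6
[array([486., 323.,  18.]), array([506., 123.,  18.]), array([600., 125.,  18.])]
201.0 -84.4
94.0 1.1
[491.7367738  236.43862713  18.        ]
-2 [575.6 288.7 156.7] -2 [573.2 220.8 165.8] -2 [574.7 262.5 197.2] 
0 [573.7 289.8 158.4] 0 [573.7 220.5 165.3] 0 [573.7 263.1 198. ] 
5 [569.1 292.6 162.5] 5 [575.6 219.2 163.7] 5 [571.6 264.4 199.8] 
10 [564.6 295.4 166.5] 10 [578.4 217.4 161.2] 10 [569.9 265.5 201.3]
```

Too coarse for the studs, so I'll take a close tilted wrist look at the stand before gripping.

>>> carry_out([
  {"gripper": 85, "x": 24, "y": -30, "z": -12, "rx": 0, "ry": 0, "rz": -0.12},
  {"gripper": 85, "x": 48, "y": -60, "z": -24, "rx": 0, "ry": 0, "rz": -0.24},
  {"gripper": 85, "x": 72, "y": -90, "z": -36, "rx": 0, "ry": 0, "rz": -0.36},
  {"gripper": 85, "x": 96, "y": -120, "z": -48, "rx": 0, "ry": 0, "rz": -0.48},
  {"gripper": 85, "x": 120, "y": -150, "z": -60, "rx": 0, "ry": 0, "rz": -0.6},
  {"gripper": 85, "x": 144, "y": -180, "z": -70, "rx": 0, "ry": 0, "rz": -0.72},
  {"gripper": 85, "x": 168, "y": -210, "z": -76, "rx": 0, "ry": 0, "rz": -0.84},
  {"gripper": 85, "x": 192, "y": -238, "z": -80, "rx": 0, "ry": 0, "rz": -0.98},
])

```text
t: 3.08
ee_pos: [487.8, 106.6, 234.1]
orientation: [[0.016, 1.0, 0.005], [1.0, -0.016, 0.0], [0.0, 0.005, -1.0]]
wrist_force: [0.4, 0.2, -0.2]
grip_width: 85.0
finger_force: 0.0
```

>>> carry_out([
  {"gripper": 85, "x": 40, "y": 0, "z": 0, "rx": -0.12, "ry": 0, "rz": 0},
  {"gripper": 85, "x": 80, "y": 0, "z": 0, "rx": -0.24, "ry": 0, "rz": 0},
  {"gripper": 85, "x": 120, "y": 0, "z": 0, "rx": -0.36, "ry": 0, "rz": 0},
  {"gripper": 85, "x": 152, "y": 0, "z": 0, "rx": -0.48, "ry": 0, "rz": 0},
  {"gripper": 85, "x": 152, "y": 0, "z": 0, "rx": -0.6, "ry": 0, "rz": 0},
  {"gripper": 85, "x": 152, "y": 0, "z": 0, "rx": -0.72, "ry": 0, "rz": 0},
  {"gripper": 85, "x": 152, "y": 0, "z": 0, "rx": -0.78, "ry": 0, "rz": 0},
  {"gripper": 85, "x": 152, "y": 0, "z": 0, "rx": -0.78, "ry": 0, "rz": 0},
])

```text
t: 3.75
ee_pos: [488.3, 256.8, 229.6]
orientation: [[0.021, 0.712, 0.702], [1.0, -0.013, -0.017], [-0.003, 0.702, -0.712]]
wrist_force: [-0.0, 0.4, 0.5]
grip_width: 85.2
finger_force: 0.0
```

Run:
```python
from h import *
import pickle
s=snapshot('wrist'); cv2.imwrite('pics/wrist4.png',s['pixels']); pickle.dump(s,open('wrist4.pkl','wb'))
print(read_state()['joint_positions'].round(1))
```

```text
[ 25.4 -15.  129.9 -39.6  29.7  55.3]
```

View pics/wrist4.png

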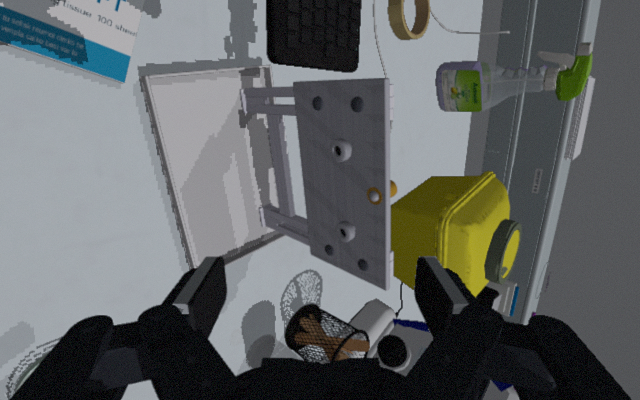

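The close view shows the stud heads at (341,151) and (347,232), the plunger at (374,196), the plate's top edge from (387,78) to (388,288), and tray front corners near (144,70) and (192,271). I'll take a second, shifted picture for parallax and measure numerically.

>>> carry_out([
  {"gripper": 85, "x": -15, "y": 15, "z": 0, "rx": 0, "ry": 0, "rz": 0},
  {"gripper": 85, "x": -30, "y": 35, "z": 0, "rx": 0, "ry": 0, "rz": 0},
  {"gripper": 85, "x": -50, "y": 60, "z": 0, "rx": 0, "ry": 0, "rz": 0},
  {"gripper": 85, "x": -50, "y": 60, "z": 0, "rx": 0, "ry": 0, "rz": 0},
  {"gripper": 85, "x": -50, "y": 60, "z": 0, "rx": 0, "ry": 0, "rz": 0},
])

```text
t: 4.22
ee_pos: [534.5, 204.2, 277.4]
orientation: [[0.028, 0.708, 0.706], [1.0, -0.021, -0.019], [0.002, 0.706, -0.708]]
wrist_force: [1.0, 0.5, 0.7]
grip_width: 84.8
finger_force: 0.0
```

```bash
cat > fit.py <<'E'
from h import *
import pickle
from scipy.optimize import least_squares
a=pickle.load(open('wrist4.pkl','rb'))
b=snapshot('wrist'); cv2.imwrite('pics/wrist5.png',b['pixels']); pickle.dump(b,open('wrist5.pkl','wb'))
def dark(im,c,r=6):
    x,y=[int(round(v)) for v in c];g=cv2.cvtColor(im,cv2.COLOR_BGR2GRAY)[y-r:y+r+1,x-r:x+r+1].astype(float)
    lo=g.min();m=g<lo+0.35*(np.median(g)-lo)
    n,l,st,ce=cv2.connectedComponentsWithStats(m.astype(np.uint8));k=l[np.unravel_index(g.argmin(),g.shape)]
    return ce[k]+[x-r,y-r],st[k,4],lo
ia,ib=a['pixels'],b['pixels']
uA=[dark(ia,p) for p in((341,151),(347,232))];print(uA)
uB=[]
for (u,n,l) in uA+[(np.array((374,196.)),0,0)]:
    x,y=[int(round(v)) for v in u];t=ia[y-9:y+10,x-9:x+10]
    reg=ib[:300];M=cv2.matchTemplate(reg,t,cv2.TM_CCOEFF_NORMED);
    _,v,_,p=cv2.minMaxLoc(M);q=np.array(p)+9+(u-[x,y]);uB.append(q);print(u,q,round(v,2))
dB=[dark(ib,p) for p in uB[:2]];print(dB)
for i in(0,1): print('tri',tri(a,uA[i][0],b,dB[i][0]),tri(a,uA[i][0],b,uB[i]))
print('plunger',tri(a,(374,196),b,uB[2]))
E
python3 fit.py
```

```text
[(array([337.64285714, 150.17857143]), np.int32(28), np.float64(0.0)), (array([342.58823529, 231.70588235]), np.int32(17), np.float64(0.0))]
[337.64285714 150.17857143] [245.64285714  80.17857143] 0.92
[342.58823529 231.70588235] [260.58823529 172.70588235] 0.93
[374. 196.] [285. 129.] 0.9
[(array([245.94444444,  81.05555556]), np.int32(18), np.float64(8.0)), (array([260.6, 173.4]), np.int32(10), np.float64(16.0))]
tri (array([576.76413289, 289.15386199, 158.03785836]), np.float64(0.11504447485344822)) (array([575.68106988, 289.58410172, 159.18893503]), np.float64(0.26324043540337505))
tri (array([583.82866031, 217.37710808, 157.67632477]), np.float64(0.29040972618260164)) (array([583.1998297 , 218.00945098, 158.40820581]), np.float64(0.16547484430300136))
plunger (array([589.94123573, 254.40288614, 184.79582237]), np.float64(0.16248900505307748))
```

Both views agree. The studs are 72.1 mm apart and level at z≈158, within 145±15. The plunger is 26.5 mm above them, and the yaw is ≈5.6°. Now I'll go back to the holder.

>>> carry_out([
  {"gripper": 85, "x": -20, "y": -10, "z": 0, "rx": 0.11, "ry": 0, "rz": 0},
  {"gripper": 85, "x": -50, "y": -20, "z": 0, "rx": 0.22, "ry": 0, "rz": 0},
  {"gripper": 85, "x": -85, "y": -30, "z": 0, "rx": 0.34, "ry": 0, "rz": 0},
  {"gripper": 85, "x": -120, "y": -40, "z": 0, "rx": 0.45, "ry": 0, "rz": 0},
  {"gripper": 85, "x": -155, "y": -50, "z": 0, "rx": 0.56, "ry": 0, "rz": 0},
  {"gripper": 85, "x": -190, "y": -60, "z": 0, "rx": 0.67, "ry": 0, "rz": 0},
  {"gripper": 85, "x": -225, "y": -60, "z": 0, "rx": 0.78, "ry": 0, "rz": 0},
  {"gripper": 85, "x": -250, "y": -60, "z": 0, "rx": 0.785, "ry": 0, "rz": 0},
])

```text
t: 4.93
ee_pos: [484.1, -45.7, 230.5]
orientation: [[0.025, 1.0, -0.01], [1.0, -0.025, 0.001], [0.001, -0.01, -1.0]]
wrist_force: [-0.3, 1.2, 0.4]
grip_width: 84.9
finger_force: 0.0
```

>>> carry_out([
  {"gripper": 85, "x": 0, "y": 0, "z": 0, "rx": 0, "ry": 0, "rz": 0},
  {"gripper": 85, "x": 0, "y": 0, "z": 0, "rx": 0, "ry": 0, "rz": 0},
])

```text
t: 5.1
ee_pos: [483.1, -43.8, 230.4]
orientation: [[0.026, 1.0, -0.007], [1.0, -0.026, 0.002], [0.002, -0.007, -1.0]]
wrist_force: [-0.2, 0.0, 0.0]
grip_width: 84.7
finger_force: 0.0
```

```bash
cat >> h.py <<'E'
from scipy.spatial.transform import Rotation as Ro
def goto(xyz,yaw):
    """tool-frame shift and rotvec; tool down, tool x at angle yaw"""
    st=read_state();R=np.array(st['orientation']);y=np.radians(yaw);c,s=np.cos(y),np.sin(y)
    T=np.array([[c,s,0],[s,-c,0],[0,0,-1.]])
    print('at',st['t'],st['ee_pos'].round(1),'shift',(R.T@(np.array(xyz)-st['ee_pos'])).round(1),'rot',Ro.from_matrix(R.T@T).as_rotvec().round(3),'F',st['wrist_force'].round(1))
E
python3 -c "
from h import *
goto((456.8,-199,150),33.2)"
```

```text
at 5.1 [483.1 -43.8 230.4] shift [-155.9  -21.6   80.3] rot [-0.007  0.002  0.965] F [-0.2  0.   0. ]
```

>>> carry_out([
  {"gripper": 85, "x": -20, "y": -3, "z": 10, "rx": 0, "ry": 0, "rz": 0.12},
  {"gripper": 85, "x": -40, "y": -6, "z": 20, "rx": 0, "ry": 0, "rz": 0.24},
  {"gripper": 85, "x": -60, "y": -9, "z": 30, "rx": 0, "ry": 0, "rz": 0.36},
  {"gripper": 85, "x": -80, "y": -12, "z": 40, "rx": 0, "ry": 0, "rz": 0.48},
  {"gripper": 85, "x": -100, "y": -15, "z": 50, "rx": -0.005, "ry": 0, "rz": 0.6},
  {"gripper": 85, "x": -120, "y": -18, "z": 60, "rx": -0.007, "ry": 0, "rz": 0.72},
  {"gripper": 85, "x": -140, "y": -20, "z": 70, "rx": -0.007, "ry": 0, "rz": 0.84},
  {"gripper": 85, "x": -156, "y": -22, "z": 80, "rx": -0.007, "ry": 0.002, "rz": 0.965},
])

```text
t: 5.77
ee_pos: [456.9, -198.0, 150.9]
orientation: [[0.838, 0.546, 0.002], [0.546, -0.838, -0.001], [0.001, 0.002, -1.0]]
wrist_force: [0.1, 0.2, -0.1]
grip_width: 85.2
finger_force: 0.0
```

>>> carry_out([
  {"gripper": 85, "x": 0, "y": 0, "z": 0, "rx": 0, "ry": 0, "rz": 0},
  {"gripper": 85, "x": 0, "y": 0, "z": 0, "rx": 0, "ry": 0, "rz": 0},
])

```text
t: 5.93
ee_pos: [456.6, -197.4, 150.7]
orientation: [[0.834, 0.551, 0.0], [0.551, -0.834, 0.001], [0.001, -0.0, -1.0]]
wrist_force: [0.2, 1.3, -0.6]
grip_width: 84.8
finger_force: 0.0
```

```bash
python3 -c "
from h import *
goto((456.8,-199,65),33.2)"
```

```text
at 5.9333 [ 456.6 -197.4  150.7] shift [-0.7  1.5 85.7] rot [-0.    -0.001  0.004] F [ 0.2  1.3 -0.6]
```

>>> carry_out([
  {"gripper": 85, "x": 0, "y": 1, "z": 20, "rx": 0, "ry": 0, "rz": 0},
  {"gripper": 85, "x": 0, "y": 1, "z": 45, "rx": 0, "ry": 0, "rz": 0},
  {"gripper": 85, "x": 0, "y": 1, "z": 65, "rx": 0, "ry": 0, "rz": 0},
  {"gripper": 85, "x": 0, "y": 1, "z": 80, "rx": 0, "ry": 0, "rz": 0},
  {"gripper": 85, "x": 0, "y": 1, "z": 86, "rx": 0, "ry": 0, "rz": 0},
  {"gripper": 85, "x": 0, "y": 1, "z": 86, "rx": 0, "ry": 0, "rz": 0},
])

```text
t: 6.43
ee_pos: [457.2, -197.9, 64.4]
orientation: [[0.834, 0.552, -0.0], [0.552, -0.834, 0.0], [-0.0, -0.001, -1.0]]
wrist_force: [-0.7, 0.4, 0.3]
grip_width: 85.0
finger_force: 0.0
```

>>> carry_out([
  {"gripper": 60, "x": 0, "y": 0, "z": 0, "rx": 0, "ry": 0, "rz": 0},
  {"gripper": 52, "x": 0, "y": 0, "z": 0, "rx": 0, "ry": 0, "rz": 0},
  {"gripper": 40, "x": 0, "y": 0, "z": 0, "rx": 0, "ry": 0, "rz": 0},
  {"gripper": 40, "x": 0, "y": 0, "z": 0, "rx": 0, "ry": 0, "rz": 0},
  {"gripper": 40, "x": 0, "y": 0, "z": 0, "rx": 0, "ry": 0, "rz": 0},
  {"gripper": 40, "x": 0, "y": 0, "z": 0, "rx": 0, "ry": 0, "rz": 0},
  {"gripper": 40, "x": 0, "y": 0, "z": 0, "rx": 0, "ry": 0, "rz": 0},
  {"gripper": 40, "x": 0, "y": 0, "z": 0, "rx": 0, "ry": 0, "rz": 0},
], grip_force=40)

```text
t: 7.1
ee_pos: [458.6, -200.2, 67.1]
orientation: [[0.836, 0.549, 0.004], [0.549, -0.836, -0.002], [0.002, 0.004, -1.0]]
wrist_force: [-0.5, 3.6, 7.3]
grip_width: 47.2
finger_force: 42.1
```

>>> carry_out([
  {"gripper": 40, "x": 0, "y": 0, "z": -10, "rx": 0, "ry": 0, "rz": 0},
  {"gripper": 40, "x": 0, "y": 0, "z": -35, "rx": 0, "ry": 0, "rz": 0},
  {"gripper": 40, "x": 0, "y": 0, "z": -70, "rx": 0, "ry": 0, "rz": 0},
  {"gripper": 40, "x": 0, "y": 0, "z": -105, "rx": 0, "ry": 0, "rz": 0},
  {"gripper": 40, "x": 0, "y": 0, "z": -135, "rx": 0, "ry": 0, "rz": 0},
  {"gripper": 40, "x": 0, "y": 0, "z": -150, "rx": 0, "ry": 0, "rz": 0},
  {"gripper": 40, "x": 0, "y": 0, "z": -150, "rx": 0, "ry": 0, "rz": 0},
  {"gripper": 40, "x": 0, "y": 0, "z": -150, "rx": 0, "ry": 0, "rz": 0},
], grip_force=50)

```text
t: 7.77
ee_pos: [457.2, -199.9, 215.8]
orientation: [[0.836, 0.549, 0.003], [0.549, -0.836, -0.003], [0.001, 0.004, -1.0]]
wrist_force: [-1.2, 0.7, -3.5]
grip_width: 47.7
finger_force: 52.4
```

Run:
```python
from h import *
import pickle
s=snapshot('wrist'); cv2.imwrite('pics/wrist6.png',s['pixels']); pickle.dump(s,open('wrist6.pkl','wb'))
st=read_state();print(st['ee_pos'],st['wrist_force'],st['ft_torque'])
cv2.imwrite('pics/w6b.png',s['pixels'])
```

```text
[ 456.45179021 -199.31186533  214.05120468] [-0.12577079 -1.21106635 -3.04904331] [-0.00831064  0.01025181  0.00458119]
```

View pics/wrist6.png

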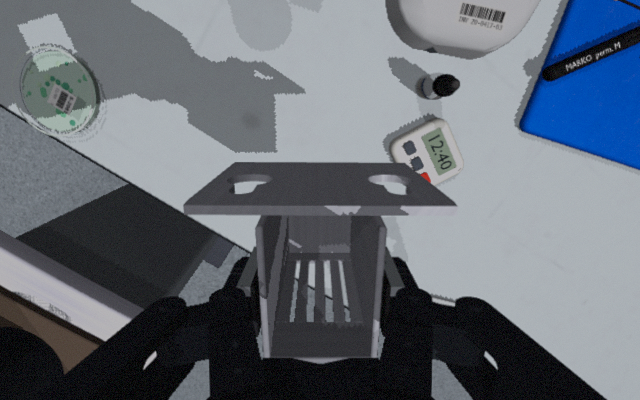

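The holder is held level: plate rear face corners are at about (186,206), (456,206), (408,163) and (233,163), with both keyholes visible. I'll compute its pose in the tool frame with PnP.

Run:
```python
from h import *
import pickle
s=pickle.load(open('wrist6.pkl','rb'));g=cv2.cvtColor(s['pixels'],cv2.COLOR_BGR2GRAY)
c0=np.array([(186,206),(456,206),(408,163),(233,163)],np.float32).reshape(-1,1,2)
c=cv2.cornerSubPix(g,c0.copy(),(4,4),(-1,-1),(3,50,.01)).reshape(-1,2);print(c)
print(g[200:218,250],g[155:170,320],g[185,190:225],g[185,418:445])
# image left = holder ? camera x in tool
K=np.array([[s['fx'],0,s['cx']],[0,s['fy'],s['cy']],[0,0,1]])
st=read_state();Rt=np.array(st['orientation']);Rc=np.array(s['R'])
left_y=(Rc.T@[1,0,0])  # world dir of image right
print('img right in tool',(Rt.T@left_y).round(2))
# holder y = -tool y (x=tool x,z up)
sg=-np.sign((Rt.T@left_y)[1]) # image right is sg*holder y
obj=np.array([(0,-sg*55,88),(0,sg*55,88),(0,sg*55,0),(0,-sg*55,0)],float)
for q in(c,c0.reshape(-1,2)):
  ok,rv,tv=cv2.solvePnP(obj,q.astype(float),K,np.array([s['k1'],0,0,0,0]))
  Rh=Rc.T@cv2.Rodrigues(rv)[0]; th=Rc.T@(tv.ravel()-np.array(s['t']))
  print('holder origin in tool',(Rt.T@(th-st['ee_pos'])).round(1));print((Rt.T@Rh).round(3))
  pr=cv2.projectPoints(obj,rv,tv,K,np.array([s['k1'],0,0,0,0]))[0].reshape(-1,2);print((pr-q).round(1).tolist())
```

```text
[[182.67058 204.72267]
 [456.69492 205.44792]
 [408.      163.     ]
 [234.748   161.58685]]
[ 66  66  62  69  65  84  96  99  95  95  95  94  96  96 108 152 179 176] [178 176 178 177 177 177 171 122  70  57  63  62  67  63  67] [178 177 178 179 177 176 176 175 176 175 176 176 178 176 171 139  91  66
  61  71  63  66  61  62  68  63  63  63  68  65  67  68  66  64  68] [ 64  62  64  65  62  63  61  62  59  62  62  61  58  55  71 116 154 151
 159 161 158 159 166 176 177 176 178]
img right in tool [ 0.  1. -0.]
holder origin in tool [33.3  1.8 66.9]
[[ 1.     0.001 -0.001]
 [ 0.001 -1.    -0.015]
 [-0.001  0.015 -1.   ]]
[[-0.8, -0.2], [0.9, 0.4], [-2.4, -0.6], [2.3, 0.3]]
holder origin in tool [32.7  1.4 68.2]
[[ 1.     0.    -0.004]
 [ 0.    -1.    -0.001]
 [-0.004  0.001 -1.   ]]
[[-1.4, 0.2], [1.4, 0.2], [-3.8, -0.3], [3.8, -0.3]]
```

```bash
python3 -c "
from h import *
goto((520,247.6,200),5.6)"
```

```text
at 7.8167 [ 456.5 -199.3  214.1] shift [ 298.3 -338.8   13.9] rot [0.    0.    0.483] F [-0.1 -1.2 -3. ]
```

>>> carry_out([
  {"gripper": 40, "x": 15, "y": -17, "z": 0, "rx": 0, "ry": 0, "rz": 0.06},
  {"gripper": 40, "x": 38, "y": -43, "z": 0, "rx": 0, "ry": 0, "rz": 0.12},
  {"gripper": 40, "x": 61, "y": -69, "z": 0, "rx": 0, "ry": 0, "rz": 0.18},
  {"gripper": 40, "x": 84, "y": -95, "z": 0, "rx": 0, "ry": 0, "rz": 0.24},
  {"gripper": 40, "x": 107, "y": -121, "z": 0, "rx": 0, "ry": 0, "rz": 0.3},
  {"gripper": 40, "x": 130, "y": -147, "z": 0, "rx": 0, "ry": 0, "rz": 0.36},
  {"gripper": 40, "x": 153, "y": -173, "z": 0, "rx": 0, "ry": 0, "rz": 0.42},
  {"gripper": 40, "x": 176, "y": -200, "z": 0, "rx": 0, "ry": 0, "rz": 0.483},
])

```text
t: 8.48
ee_pos: [493.1, 65.7, 212.0]
orientation: [[0.996, 0.094, -0.004], [0.094, -0.996, -0.001], [-0.004, 0.001, -1.0]]
wrist_force: [0.8, -0.5, -1.4]
grip_width: 47.6
finger_force: 52.3
```

```bash
python3 -c "
from h import *
goto((520,247.6,200),5.6)"
```

```text
at 8.4833 [493.1  65.7 212. ] shift [  44.  -178.6   11.6] rot [ 0.001  0.004 -0.003] F [ 0.8 -0.5 -1.4]
```

>>> carry_out([
  {"gripper": 40, "x": 8, "y": -35, "z": 2, "rx": 0, "ry": 0, "rz": 0},
  {"gripper": 40, "x": 16, "y": -70, "z": 4, "rx": 0, "ry": 0, "rz": 0},
  {"gripper": 40, "x": 24, "y": -105, "z": 6, "rx": 0, "ry": 0, "rz": 0},
  {"gripper": 40, "x": 32, "y": -135, "z": 8, "rx": 0, "ry": 0, "rz": 0},
  {"gripper": 40, "x": 38, "y": -160, "z": 10, "rx": 0, "ry": 0, "rz": 0},
  {"gripper": 40, "x": 42, "y": -174, "z": 12, "rx": 0, "ry": 0, "rz": 0},
  {"gripper": 40, "x": 44, "y": -178, "z": 12, "rx": 0, "ry": 0, "rz": 0},
  {"gripper": 40, "x": 44, "y": -178, "z": 12, "rx": 0, "ry": 0, "rz": 0},
])

```text
t: 9.15
ee_pos: [520.4, 245.5, 200.8]
orientation: [[0.995, 0.099, -0.002], [0.099, -0.995, -0.003], [-0.002, 0.003, -1.0]]
wrist_force: [-0.5, 0.0, -1.7]
grip_width: 47.2
finger_force: 52.5
```

Run:
```python
from h import *
import pickle
goto((520.5,247.6,178.8),5.6)
s=snapshot('wrist'); cv2.imwrite('pics/wrist7.png',s['pixels']); pickle.dump(s,open('wrist7.pkl','wb'))
goto((520.5,247.6,178.8),5.6)
X=np.array([np.cos(np.radians(5.6)),np.sin(np.radians(5.6)),0]);Y=np.array([-X[1],X[0],0]);O=np.array([593.3,254.7,0])
for n,p in(('stud+',O-13*X+36*Y+[0,0,158]),('stud-',O-13*X-36*Y+[0,0,158]),('top',O+[0,0,200])): print(n,proj(s,p).round(1))
g=cv2.cvtColor(s['pixels'],cv2.COLOR_BGR2GRAY)
for c in (240,320,400): print(c,g[20:230:4,c])
```

```text
at 9.15 [520.4 245.5 200.8] shift [ 0.4 -2.2 22. ] rot [0.003 0.002 0.001] F [-0.5  0.  -1.7]
at 9.2 [520.6 244.7 201.4] shift [ 0.2 -3.  22.6] rot [0.003 0.001 0.   ] F [ 0.6 -0.2 -2.4]
stud+ [249.4 122.3]
stud- [379.7 122.4]
top [313.2  98.7]
240 [172 172 171 172 170 173 175 173 174 143 154 159 173 171  53  50  54  86
 149 155 134 172 172  91 112 118 110 110 106 107 108 110 108 110 108 108
  61  59  59  77  75 109  91  98  54  59  67 151 151 176 173 175 174]
320 [172 171 172 171 172 170 171 169 146 130 131 133 131 132 128 132 130 113
 151 160 143 132 116 154 172 173 173 171 171 153 153 153 154 151 153 152
  57  60  59  54  58  59  55  59  55  57  63 150 149  78  73  73  74]
400 [170 168 170 170 173 173 171 168 172 161 157 155 175 176  63  65  69  69
 144 162 157 158 155 159 162 174 178 177 174 158 156 157 157 156 157 158
  55  60  61  85  86 174 166 119  49  55  56 157 153 156 154 154 156]
```

Run:
```python
from h import *
import pickle
s=pickle.load(open('wrist7.pkl','rb'));g=cv2.cvtColor(s['pixels'],cv2.COLOR_BGR2GRAY).astype(int)
for r in (84,88,92,96,100,104,112,118,124): 
    d=np.diff(cv2.blur(g[r].astype(np.float32).reshape(1,-1),(3,1)).ravel()[130:510]);k=[(i+130,int(d[i])) for i in range(1,len(d)-1) if abs(d[i])>14 and abs(d[i])>=abs(d[i-1]) and abs(d[i])>abs(d[i+1])]
    print(r,k)
X=np.array([np.cos(np.radians(5.6)),np.sin(np.radians(5.6)),0]);Y=np.array([-X[1],X[0],0]);O=np.array([593.3,254.7,0])
for z in(190,200,207): print(z,[proj(s,O+k*Y+[0,0,z]).round(1).tolist() for k in(-88,-70,0,70,88)])
```

```text
84 [(131, 22), (186, -25), (297, -20), (386, -18), (442, 36), (459, -14), (462, 14)]
88 [(152, -14), (166, -15), (442, 33), (459, -16), (462, 17)]
92 []
96 []
100 []
104 [(166, -44), (189, 42), (198, -31), (213, 25), (241, -26), (304, -27), (374, -30), (413, -26), (418, -16), (434, 32), (440, -46), (463, 22)]
112 [(136, 19), (205, -19), (208, 21), (211, -25), (214, 19), (233, -20), (265, 18), (381, 18), (412, -26), (423, 31), (505, -21)]
118 [(152, 20), (206, -23), (209, 18), (211, -20), (214, 20), (233, -31), (266, 17), (364, -40), (396, 15), (411, -25), (422, 32), (501, -22)]
124 [(168, 14), (171, -19), (187, 14), (190, -16), (209, 21), (212, -28), (232, -23), (265, 26), (364, -39), (396, 15), (410, -28), (421, 32), (500, -21)]
190 [[506.5, 100.5], [468.1, 99.7], [313.5, 98.4], [159.0, 99.5], [120.6, 100.1]]
200 [[519.0, 101.0], [478.2, 100.2], [313.2, 98.7], [148.1, 99.9], [107.4, 100.6]]
207 [[528.8, 101.4], [486.1, 100.5], [312.9, 98.9], [139.7, 100.2], [97.1, 101.1]]
```

Stud heads appear at columns 233–265 and 364–396, as predicted. The holder's midline is at column 320.8, so I need a -3.4 mm shift in tool y. Lowering to insertion height, then creeping in.

>>> carry_out([
  {"gripper": 40, "x": 0, "y": -2, "z": 8, "rx": 0, "ry": 0, "rz": 0},
  {"gripper": 40, "x": 0, "y": -3.4, "z": 17, "rx": 0, "ry": 0, "rz": 0},
  {"gripper": 40, "x": 0, "y": -3.4, "z": 22, "rx": 0, "ry": 0, "rz": 0},
  {"gripper": 40, "x": 8, "y": -3.4, "z": 22, "rx": 0, "ry": 0, "rz": 0},
  {"gripper": 40, "x": 16, "y": -3.4, "z": 22, "rx": 0, "ry": 0, "rz": 0},
  {"gripper": 40, "x": 22, "y": -3.4, "z": 22, "rx": 0, "ry": 0, "rz": 0},
  {"gripper": 40, "x": 24, "y": -3.4, "z": 22, "rx": 0, "ry": 0, "rz": 0},
  {"gripper": 40, "x": 24, "y": -3.4, "z": 22, "rx": 0, "ry": 0, "rz": 0},
])

```text
t: 9.87
ee_pos: [545.9, 251.1, 181.3]
orientation: [[0.995, 0.097, 0.003], [0.097, -0.995, -0.001], [0.003, 0.002, -1.0]]
wrist_force: [0.2, -0.4, -2.9]
grip_width: 47.6
finger_force: 52.5
```

>>> carry_out([
  {"gripper": 40, "x": 1, "y": 0, "z": 0, "rx": 0, "ry": 0, "rz": 0},
  {"gripper": 40, "x": 2, "y": 0, "z": 0, "rx": 0, "ry": 0, "rz": 0},
  {"gripper": 40, "x": 3, "y": 0, "z": 0, "rx": 0, "ry": 0, "rz": 0},
  {"gripper": 40, "x": 4, "y": 0, "z": 0, "rx": 0, "ry": 0, "rz": 0},
  {"gripper": 40, "x": 4, "y": 0, "z": 0, "rx": 0, "ry": 0, "rz": 0},
])

```text
t: 10.28
ee_pos: [548.9, 251.6, 181.0]
orientation: [[0.995, 0.098, 0.002], [0.098, -0.995, -0.001], [0.002, 0.002, -1.0]]
wrist_force: [0.7, 0.1, -3.1]
grip_width: 47.6
finger_force: 52.5
```

>>> carry_out([
  {"gripper": 40, "x": 0, "y": 0, "z": 1, "rx": 0, "ry": 0, "rz": 0},
  {"gripper": 40, "x": 1, "y": 0, "z": 1, "rx": 0, "ry": 0, "rz": 0},
  {"gripper": 40, "x": 2, "y": 0, "z": 1, "rx": 0, "ry": 0, "rz": 0},
  {"gripper": 40, "x": 3, "y": 0, "z": 1, "rx": 0, "ry": 0, "rz": 0},
  {"gripper": 40, "x": 3, "y": 0, "z": 1, "rx": 0, "ry": 0, "rz": 0},
])

```text
t: 10.7
ee_pos: [552.0, 251.9, 180.0]
orientation: [[0.995, 0.098, 0.002], [0.098, -0.995, -0.001], [0.002, 0.002, -1.0]]
wrist_force: [-0.3, -0.4, -3.4]
grip_width: 47.2
finger_force: 52.5
```

>>> carry_out([
  {"gripper": 40, "x": 1, "y": 0, "z": 0, "rx": 0, "ry": 0, "rz": 0},
  {"gripper": 40, "x": 2, "y": 0, "z": 0, "rx": 0, "ry": 0, "rz": 0},
  {"gripper": 40, "x": 3, "y": 0, "z": 0, "rx": 0, "ry": 0, "rz": 0},
  {"gripper": 40, "x": 3, "y": 0, "z": 0, "rx": 0, "ry": 0, "rz": 0},
])

```text
t: 11.03
ee_pos: [554.1, 252.1, 179.9]
orientation: [[0.995, 0.098, -0.001], [0.098, -0.995, -0.002], [-0.001, 0.002, -1.0]]
wrist_force: [-3.1, -0.4, -0.5]
grip_width: 47.4
finger_force: 52.6
```

>>> carry_out([
  {"gripper": 40, "x": 1, "y": 0, "z": 0, "rx": 0, "ry": 0, "rz": 0},
  {"gripper": 40, "x": 2, "y": 0, "z": 0, "rx": 0, "ry": 0, "rz": 0},
  {"gripper": 40, "x": 2, "y": 0, "z": 0, "rx": 0, "ry": 0, "rz": 0},
])

```text
t: 11.28
ee_pos: [556.1, 252.3, 179.8]
orientation: [[0.995, 0.098, -0.0], [0.098, -0.995, -0.002], [-0.001, 0.002, -1.0]]
wrist_force: [-4.4, -0.4, 0.9]
grip_width: 47.3
finger_force: 52.7
```

Spring-like 4 N in x fits the plunger. The 4 N upward force suggests the hole is resting on the stud heads, so I'll raise it slightly.

>>> carry_out([
  {"gripper": 40, "x": 0, "y": 0, "z": -1, "rx": 0, "ry": 0, "rz": 0},
  {"gripper": 40, "x": 0, "y": 0, "z": -1.5, "rx": 0, "ry": 0, "rz": 0},
  {"gripper": 40, "x": 0, "y": 0, "z": -1.5, "rx": 0, "ry": 0, "rz": 0},
])

```text
t: 11.53
ee_pos: [555.6, 252.2, 180.2]
orientation: [[0.995, 0.098, -0.002], [0.098, -0.995, -0.002], [-0.002, 0.002, -1.0]]
wrist_force: [-4.3, -1.0, -3.9]
grip_width: 47.4
finger_force: 52.5
```

>>> carry_out([
  {"gripper": 40, "x": 1, "y": 0, "z": 0, "rx": 0, "ry": 0, "rz": 0},
  {"gripper": 40, "x": 2, "y": 0, "z": 0, "rx": 0, "ry": 0, "rz": 0},
  {"gripper": 40, "x": 2, "y": 0, "z": 0, "rx": 0, "ry": 0, "rz": 0},
])

```text
t: 11.78
ee_pos: [557.4, 252.4, 180.2]
orientation: [[0.995, 0.098, -0.003], [0.098, -0.995, -0.002], [-0.003, 0.002, -1.0]]
wrist_force: [-5.9, -1.6, -2.4]
grip_width: 47.0
finger_force: 52.5
```

>>> carry_out([
  {"gripper": 40, "x": 0.7, "y": 0, "z": 0, "rx": 0, "ry": 0, "rz": 0},
  {"gripper": 40, "x": 1.5, "y": 0, "z": 0, "rx": 0, "ry": 0, "rz": 0},
  {"gripper": 40, "x": 1.5, "y": 0, "z": 0, "rx": 0, "ry": 0, "rz": 0},
])

```text
t: 12.03
ee_pos: [558.1, 252.4, 180.2]
orientation: [[0.995, 0.098, -0.005], [0.098, -0.995, -0.003], [-0.005, 0.002, -1.0]]
wrist_force: [-8.3, -1.4, -1.4]
grip_width: 47.4
finger_force: 52.6
```

>>> carry_out([
  {"gripper": 40, "x": 0.7, "y": 0, "z": 0, "rx": 0, "ry": 0, "rz": 0},
  {"gripper": 40, "x": 1.5, "y": 0, "z": 0, "rx": 0, "ry": 0, "rz": 0},
  {"gripper": 40, "x": 1.5, "y": 0, "z": 0, "rx": 0, "ry": 0, "rz": 0},
])

```text
t: 12.28
ee_pos: [558.1, 252.4, 180.3]
orientation: [[0.995, 0.099, -0.009], [0.099, -0.995, -0.004], [-0.009, 0.003, -1.0]]
wrist_force: [-13.0, -3.4, 1.3]
grip_width: 47.7
finger_force: 53.0
```

Firm contact where the plate should be flush. Easing the push, then sliding down.

>>> carry_out([
  {"gripper": 40, "x": -1, "y": 0, "z": 0, "rx": 0, "ry": 0, "rz": 0},
  {"gripper": 40, "x": -1, "y": 0, "z": 1.5, "rx": 0, "ry": 0, "rz": 0},
  {"gripper": 40, "x": -1, "y": 0, "z": 3, "rx": 0, "ry": 0, "rz": 0},
  {"gripper": 40, "x": -1, "y": 0, "z": 4.5, "rx": 0, "ry": 0, "rz": 0},
  {"gripper": 40, "x": -1, "y": 0, "z": 6, "rx": 0, "ry": 0, "rz": 0},
  {"gripper": 40, "x": -1, "y": 0, "z": 6, "rx": 0, "ry": 0, "rz": 0},
])

```text
t: 12.78
ee_pos: [558.1, 252.9, 175.8]
orientation: [[0.995, 0.099, -0.005], [0.099, -0.995, -0.002], [-0.005, 0.002, -1.0]]
wrist_force: [-11.9, -0.7, 2.5]
grip_width: 47.5
finger_force: 53.2
```

>>> carry_out([
  {"gripper": 40, "x": -0.7, "y": 0, "z": 1.5, "rx": 0, "ry": 0, "rz": 0},
  {"gripper": 40, "x": -0.7, "y": 0, "z": 3, "rx": 0, "ry": 0, "rz": 0},
  {"gripper": 40, "x": -0.7, "y": 0, "z": 4.5, "rx": 0, "ry": 0, "rz": 0},
  {"gripper": 40, "x": -0.7, "y": 0, "z": 6, "rx": 0, "ry": 0, "rz": 0},
  {"gripper": 40, "x": -0.7, "y": 0, "z": 6, "rx": 0, "ry": 0, "rz": 0},
])

```text
t: 13.2
ee_pos: [558.1, 253.0, 169.6]
orientation: [[0.995, 0.099, -0.003], [0.099, -0.995, -0.002], [-0.003, 0.001, -1.0]]
wrist_force: [-9.5, -0.5, 1.5]
grip_width: 47.5
finger_force: 53.0
```

>>> carry_out([
  {"gripper": 40, "x": 0, "y": 0, "z": 1.5, "rx": 0, "ry": 0, "rz": 0},
  {"gripper": 40, "x": 0, "y": 0, "z": 3, "rx": 0, "ry": 0, "rz": 0},
  {"gripper": 40, "x": 0, "y": 0, "z": 4.5, "rx": 0, "ry": 0, "rz": 0},
  {"gripper": 40, "x": 0, "y": 0, "z": 6, "rx": 0, "ry": 0, "rz": 0},
  {"gripper": 40, "x": 0, "y": 0, "z": 6, "rx": 0, "ry": 0, "rz": 0},
])

```text
t: 13.62
ee_pos: [558.1, 253.0, 163.4]
orientation: [[0.995, 0.099, -0.003], [0.099, -0.995, -0.002], [-0.003, 0.001, -1.0]]
wrist_force: [-9.4, -0.3, 0.2]
grip_width: 47.2
finger_force: 52.9
```

>>> carry_out([
  {"gripper": 40, "x": 0, "y": 0, "z": 1, "rx": 0, "ry": 0, "rz": 0},
  {"gripper": 40, "x": 0, "y": 0, "z": 2, "rx": 0, "ry": 0, "rz": 0},
  {"gripper": 40, "x": 0, "y": 0, "z": 3, "rx": 0, "ry": 0, "rz": 0},
  {"gripper": 40, "x": 0, "y": 0, "z": 3, "rx": 0, "ry": 0, "rz": 0},
])

```text
t: 13.95
ee_pos: [558.2, 252.7, 159.1]
orientation: [[0.995, 0.099, -0.003], [0.099, -0.995, -0.002], [-0.003, 0.002, -1.0]]
wrist_force: [-7.2, 0.3, -3.8]
grip_width: 47.4
finger_force: 52.5
```

>>> carry_out([
  {"gripper": 40, "x": 0, "y": 0, "z": 1, "rx": 0, "ry": 0, "rz": 0},
  {"gripper": 40, "x": 0, "y": 0, "z": 2, "rx": 0, "ry": 0, "rz": 0},
  {"gripper": 40, "x": 0, "y": 0, "z": 2, "rx": 0, "ry": 0, "rz": 0},
])

```text
t: 14.2
ee_pos: [558.2, 252.8, 158.4]
orientation: [[0.995, 0.099, -0.003], [0.099, -0.995, -0.002], [-0.004, 0.002, -1.0]]
wrist_force: [-9.7, -0.7, 1.9]
grip_width: 47.3
finger_force: 53.1
```

>>> carry_out([
  {"gripper": 40, "x": 0, "y": 0, "z": 1, "rx": 0, "ry": 0, "rz": 0},
  {"gripper": 40, "x": 0, "y": 0, "z": 2, "rx": 0, "ry": 0, "rz": 0},
  {"gripper": 40, "x": 0, "y": 0, "z": 2, "rx": 0, "ry": 0, "rz": 0},
])

```text
t: 14.45
ee_pos: [558.2, 252.8, 157.1]
orientation: [[0.995, 0.099, -0.003], [0.099, -0.995, -0.002], [-0.004, 0.002, -1.0]]
wrist_force: [-12.1, -1.4, 4.0]
grip_width: 47.1
finger_force: 53.4
```

Run:
```python
from h import *
import pickle
s=snapshot('wrist'); cv2.imwrite('pics/wrist8.png',s['pixels']); pickle.dump(s,open('wrist8.pkl','wb'))
goto((558,252.8,158),5.6)
X=np.array([np.cos(np.radians(5.6)),np.sin(np.radians(5.6)),0]);O=np.array([591.5,254.7,0])
p=proj(s,O-2*X+[0,0,184]);print(p)
x,y=p.round().astype(int);h=cv2.cvtColor(s['pixels'],cv2.COLOR_BGR2HSV)
for r in range(y-14,y+15,2): print(r,' '.join('%3d/%3d/%3d'%tuple(h[r,c]) for c in range(x-15,x+16,5)))
```

```text
at 14.5 [558.1 252.8 157.1] shift [-0.2  0.  -0.9] rot [0.002 0.004 0.001] F [-12.8  -1.7   3.6]
[321.60279529 216.60348778]
203 120/ 27/ 76 128/ 29/ 71 120/ 17/ 74 113/ 14/ 71 103/ 33/ 70 125/ 21/ 73 107/ 30/ 77
205 124/ 16/124 116/ 15/122 113/ 16/124 124/ 15/122 120/ 19/122 105/ 17/120 120/ 21/122
207 117/ 14/162 117/ 16/160 113/ 13/158 117/ 16/158 113/ 14/160 117/ 17/161 120/ 15/158
209 117/ 13/173 113/ 13/174 120/ 15/174 115/ 16/174 117/ 16/177 112/ 16/175 114/ 15/174
211 117/ 16/175 123/ 15/173 120/ 13/176 120/ 13/177 116/ 12/175 117/ 13/175 123/ 14/177
213 120/ 12/172 117/ 15/174 120/ 13/174 120/ 16/175 120/ 13/174 116/ 12/172 113/ 13/173
215 117/ 14/177 120/ 12/175 123/ 16/177 117/ 15/175 120/ 12/176 123/ 13/177 123/ 13/176
217 115/ 16/176 115/ 16/176 120/ 13/177 120/ 12/176 117/ 14/176 117/ 16/177 120/ 13/174
219 120/ 14/160 116/ 13/157 117/ 16/159 120/ 16/160 116/ 13/159 120/ 13/162 111/ 16/162
221 124/ 19/ 95 114/ 28/ 91 120/ 18/100 120/ 15/136 120/ 17/147 115/ 16/ 93 125/ 16/ 95
223 108/ 29/ 87 129/ 20/ 89 108/ 15/ 85 129/ 20/ 89 135/ 18/ 87 115/ 17/ 89 115/ 17/ 89
225 120/ 17/ 90 125/ 31/ 91 133/ 21/ 86 114/ 14/ 89 132/ 15/ 86 120/ 17/ 88 120/ 25/ 90
227 129/ 20/ 90 120/ 17/ 92 114/ 14/ 90 125/ 17/ 89 126/ 29/ 88 135/ 23/ 89 131/ 23/ 89
229 130/ 17/ 89 132/ 14/ 91 108/ 15/ 87 110/ 17/ 88 115/ 18/ 84 117/ 27/ 86 124/ 20/ 88
231 120/ 17/ 88 128/ 23/ 89 124/ 20/ 88 128/ 22/ 94 120/ 15/ 85 120/ 17/ 90 125/ 17/ 91
```

Not clearly stiff yet. I'll ease the x push and continue in small steps.

>>> carry_out([
  {"gripper": 40, "x": -0.8, "y": 0, "z": 0, "rx": 0, "ry": 0, "rz": 0},
  {"gripper": 40, "x": -1.5, "y": 0, "z": 0, "rx": 0, "ry": 0, "rz": 0},
  {"gripper": 40, "x": -1.5, "y": 0, "z": 0, "rx": 0, "ry": 0, "rz": 0},
])

```text
t: 14.75
ee_pos: [558.2, 252.8, 157.1]
orientation: [[0.995, 0.099, 0.001], [0.099, -0.995, -0.001], [0.001, 0.001, -1.0]]
wrist_force: [-5.5, 0.0, 0.9]
grip_width: 47.4
finger_force: 52.8
```

>>> carry_out([
  {"gripper": 40, "x": 0, "y": 0, "z": 1, "rx": 0, "ry": 0, "rz": 0},
  {"gripper": 40, "x": 0, "y": 0, "z": 2, "rx": 0, "ry": 0, "rz": 0},
  {"gripper": 40, "x": 0, "y": 0, "z": 2, "rx": 0, "ry": 0, "rz": 0},
])

```text
t: 15.0
ee_pos: [558.2, 252.8, 156.8]
orientation: [[0.995, 0.099, 0.001], [0.099, -0.995, -0.002], [0.001, 0.002, -1.0]]
wrist_force: [-10.1, -0.3, 7.9]
grip_width: 47.0
finger_force: 53.6
```

Now it is stiff (7 N for 0.3 mm), and the home height matches the measured studs: 156.8-67+68≈158. I'll relax the push and release.

>>> carry_out([
  {"gripper": 40, "x": -0.8, "y": 0, "z": -1.5, "rx": 0, "ry": 0, "rz": 0},
  {"gripper": 40, "x": -0.8, "y": 0, "z": -1.5, "rx": 0, "ry": 0, "rz": 0},
  {"gripper": 55, "x": -0.8, "y": 0, "z": -1.5, "rx": 0, "ry": 0, "rz": 0},
  {"gripper": 85, "x": -0.8, "y": 0, "z": -1.5, "rx": 0, "ry": 0, "rz": 0},
  {"gripper": 85, "x": -0.8, "y": 0, "z": -1.5, "rx": 0, "ry": 0, "rz": 0},
  {"gripper": 85, "x": -0.8, "y": 0, "z": -1.5, "rx": 0, "ry": 0, "rz": 0},
  {"gripper": 85, "x": -0.8, "y": 0, "z": -1.5, "rx": 0, "ry": 0, "rz": 0},
  {"gripper": 85, "x": -0.8, "y": 0, "z": -1.5, "rx": 0, "ry": 0, "rz": 0},
])

```text
t: 15.67
ee_pos: [558.1, 252.4, 156.0]
orientation: [[0.995, 0.097, 0.003], [0.097, -0.995, -0.001], [0.002, 0.002, -1.0]]
wrist_force: [-0.1, -0.3, -0.0]
grip_width: 84.9
finger_force: 0.0
```

>>> carry_out([
  {"gripper": 85, "x": 0, "y": 0, "z": -8, "rx": 0, "ry": 0, "rz": 0},
  {"gripper": 85, "x": 0, "y": 0, "z": -25, "rx": 0, "ry": 0, "rz": 0},
  {"gripper": 85, "x": 0, "y": 0, "z": -50, "rx": 0, "ry": 0, "rz": 0},
  {"gripper": 85, "x": 0, "y": 0, "z": -80, "rx": 0, "ry": 0, "rz": 0},
  {"gripper": 85, "x": -30, "y": 0, "z": -90, "rx": 0, "ry": 0, "rz": 0},
  {"gripper": 85, "x": -60, "y": 0, "z": -90, "rx": 0, "ry": 0, "rz": 0},
  {"gripper": 85, "x": -60, "y": 0, "z": -90, "rx": 0, "ry": 0, "rz": 0},
  {"gripper": 85, "x": -60, "y": 0, "z": -90, "rx": 0, "ry": 0, "rz": 0},
])

```text
t: 16.33
ee_pos: [497.0, 246.8, 246.6]
orientation: [[0.995, 0.098, 0.003], [0.098, -0.995, -0.001], [0.003, 0.001, -1.0]]
wrist_force: [-0.0, -0.3, -0.3]
grip_width: 85.0
finger_force: 0.0
```

Run:
```python
from h import *
import pickle
a=pickle.load(open('wrist4.pkl','rb'))
s=snapshot('wrist'); cv2.imwrite('pics/wrist9.png',s['pixels']); pickle.dump(s,open('wrist9.pkl','wb'))
X=np.array([np.cos(np.radians(5.6)),np.sin(np.radians(5.6)),0]);Y=np.array([-X[1],X[0],0]);O=np.array([591.5,254.7,0])
def om(q):
    h=cv2.cvtColor(q['pixels'],cv2.COLOR_BGR2HSV);m=cv2.inRange(h,(8,110,60),(26,255,255))
    n,l,st,c=cv2.connectedComponentsWithStats(m);return [(st[i].tolist(),c[i].round(1).tolist()) for i in range(1,n) if st[i,4]>5]
print('A',[k for k in om(a) if 330<k[1][0]<420 and 150<k[1][1]<240]);print('S',om(s))
for n,p in(('nose out',O-4.5*X+[0,0,184]),('base',O+[0,0,184]),('holder top rear mid',O+[0,0,178]),('top front',O-4*X+[0,0,178]),('L',O-4*X+55*Y+[0,0,178]),('R',O-4*X-55*Y+[0,0,178]),('cup front',O-66*X+[0,0,190]),('hangertop',O+[0,0,200])): print(n,proj(s,p).round(1))
g=cv2.cvtColor(s['pixels'],cv2.COLOR_BGR2GRAY)
x,y=proj(s,O-2*X+[0,0,184]).round().astype(int)
for r in range(y-16,y+14): print(r,g[r,x-16:x+17:2])
```

```text
A [([391, 181, 6, 16, 69], [393.0, 188.7]), ([367, 187, 15, 18, 97], [374.7, 194.9])]
S [([310, 19, 25, 28, 679], [322.1, 32.5]), ([628, 20, 12, 12, 82], [634.5, 26.0]), ([615, 22, 4, 3, 6], [616.7, 23.0]), ([593, 24, 3, 3, 6], [594.2, 25.0]), ([574, 28, 4, 4, 9], [575.0, 29.6]), ([562, 35, 3, 3, 6], [563.0, 35.8]), ([587, 35, 3, 4, 8], [588.0, 36.4]), ([565, 37, 4, 3, 6], [566.5, 38.0]), ([578, 36, 4, 4, 8], [579.2, 37.4]), ([570, 38, 3, 4, 8], [571.0, 39.6]), ([636, 38, 2, 10, 12], [636.2, 42.5]), ([562, 40, 3, 3, 6], [563.2, 41.2]), ([575, 41, 4, 2, 6], [576.5, 41.5]), ([311, 59, 24, 2, 31], [323.2, 59.4])]
nose out [320.8  68.3]
base [320.8  60.2]
holder top rear mid [320.7  61.2]
top front [320.7  68.3]
L [229.9  68.7]
R [411.5  68.9]
cup front [320.7 173. ]
hangertop [320.9  57. ]
48 [119 120 119 120 118 115 117 119 115 118 121 117 115 117 115 115 116]
49 [131 128 132 132 127 129 127 125 125 127 127 125 127 129 125 125 126]
50 [132 135 135 131 133 134 134 132 133 136 134 133 135 132 136 134 135]
51 [141 138 138 140 138 139 137 138 139 139 140 140 137 139 137 138 138]
52 [141 14
[... 983 characters left out ...]
1  61  53  65  85  94  90 109 115 120 118 119 123]
67 [119 117 106  70  71  67  67  57  75  78  89 119 118 121 121 118 125]
68 [100  99  98  95  97  99  95  57  61  68 112 111 110 111 113 117 117]
69 [50 55 51 53 56 56 52 53 46 44 60 55 52 55 61 48 54]
70 [47 50 50 49 44 46 52 45 49 46 42 40 45 45 42 40 44]
71 [51 51 50 44 48 48 45 49 47 51 50 41 41 46 48 44 42]
72 [46 47 50 51 49 47 44 46 43 42 50 46 42 44 44 47 45]
73 [46 48 48 44 46 43 44 44 43 45 46 42 48 41 47 43 46]
74 [42 42 43 45 42 43 44 45 45 47 42 44 49 44 49 47 42]
75 [45 43 45 42 44 51 44 47 42 43 41 48 45 46 46 44 46]
76 [49 46 48 42 42 48 50 47 46 46 45 46 42 48 35 47 44]
77 [51 55 57 51 54 53 54 53 55 55 55 56 55 54 56 48 51]
```

The plate's top edge is exactly where predicted (rows 61–68). The round plunger nose stands out over it, reaching the plate's front edge, so the holder is flush and locked.

```bash
python3 -c "
from h import *
print(hand_in())"
```

```text
the job is handed in; nothing more can be done
None
```

The holder hangs fully home on the right-hand stand with the plunger snapped out above its top edge, released and handed in at about 16 s. The highest force I read while pressing it on was about 13 N, and I saw nothing else on the bench disturbed.

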